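# Clamp the bottle in the bottle vice

## Task

Clamp the small screw-cap bottle upright in the bottle vice, ready for uncapping: stand it on the vice's base between the sliding pad and the V-jaw, pull up the lock plunger that keeps the slide locked, and push the slide by its handle until the bottle sits centred against both faces of the V with the pad up against it. Let go and leave the other things on the table where they are.

Things in the scene. Friction and masses are not known exactly. Their poses are not given: they have to be found in the camera images.
- bottle: The small brown round bottle with a black screw cap, 48 mm in diameter and 90 mm tall, about 0.14 kg. Origin at the centre of its underside, z up. The straight body (48 mm wide) reaches from 0 to about 65 mm height, the cap (41 mm wide) from 74 to 90 mm. It stands on the table at the robot's left.
- vice: Bottle vice, fixed on the table: base plate 280 mm (x -150 to +130) by 90 mm (y +-45), 10 mm thick, origin at table height. Its +x is the clamping direction, from the slide to the V-jaw (roughly to the robot's right). The slide's pad (56 mm wide, z 28 to 68 mm) has its front at x = -27 mm when back: the bottle can stand on the base with its centre at x = 0 to +52 mm, e.g. +22 mm.
- v_seat (a point): Where the centre of the bottle's underside is when it touches both V-faces: vice x = +52, y = 0, z = 10 mm (top of the base plate). Axes as the vice. The dark V-jaw, z 10 to 60 mm, is an upright 90-degree V open towards -x: apex at x = +86 mm, faces run out to x = +46 mm at y = +-40 mm. V-faces and pad are slippery.
- clamp_slide (a joint): Travel of the slide with the pad, m: 0 fully back, grows towards the V-jaw (vice +x); the pad meets a 48 mm bottle seated in the V at 0.055; end stop at 0.065. It needs about 3 N to slide and stays where it is left. While the lock plunger is down the slide stops after about 3 mm.
- clamp_handle (a point): Point in the upper part of the slide's upright black handle, a plate 14 mm thick (vice x), 36 mm wide (vice y) that rises from z = 36 to 110 mm; the point is 18 mm below its top and moves with the slide (vice x = -66 mm when fully back). Axes as the vice.
- lock_plunger (a joint): Lift of the lock plunger, m: 0 down (locked), 0.030 fully up. The slide is free when it is more than about 0.013. Lifting takes about 5 N; it stays at the height where it is left.
- plunger_knob (a point): Middle of the plunger's round black knob, at vice x = -115, y = 0, z = 79 mm when down: 34 mm in diameter, gripping band z 69 to 88 mm, top at 92 mm; it rises with the plunger. Axes as the vice. It stands on a fixed bridge over the rear of the slide (x -129 to -101 mm, y +-41 mm, top at z = 54 mm, with a boss up to 60 mm).
- timer: Bystander: white bench timer, 62x62x18 mm, origin under its centre.
- marker: Bystander: white marker pen with a cap, 132 mm long and 16 mm thick, lying; origin under its centre.
- tip_rack: Bystander: pipette tip box, 71x118x58 mm, origin under its centre.
- white_bottle: Bystander: white screw-cap bottle, 56 mm in diameter, 110 mm tall, origin under its centre.
- carton_front (a point): Middle of the lower front edge (table height) of the big closed shipping carton that stands fixed behind the work: its front face here, 0.34 m wide (y -0.07 to +0.27 m) and 0.40 m high, is a wall. Keep the gripper and wrist in front of it, also when swinging from the bottle to the vice.

How it is judged:
By the outcome, as a careful person would: the job done as asked, in the order asked, and still so for the second after the job is handed in, with the robot touching nothing.
It also fails if it takes over 53 s, if anything falls off the work surface, if the arm or the gripper's body presses on something with over 40 N, if the wrist force passes 120 N, or if a joint passes its speed limit or range.

## Robot

A 7-joint arm with a two-finger parallel gripper is mounted at the origin on a cart in front of the work surface, level with it; the furniture and walls round the work are solid. World frame = base frame: x ahead of the robot, y to its left, z up, the work surface at z = 0. Lengths are in mm, angles in degrees, forces in N, time in s.
With the tool pointing down it reaches from about 400 to 875 mm from the base axis. Payload 4.4 kg.
Tool frame: the origin (TCP) lies on the centre line of the jaws, within the pads' length; the fingertips stand manip.finger_overhang ahead of it and the grasp point (between the pads) lies 8 mm behind it (manip.finger_overhang is the distance from the TCP to the fingertips, in mm); z points along the fingers, y is the line along which they close (so a half turn about z gives the same grasp; the last joint's range is limited). The gripper opens to 85 mm and grips with 20 to 120 N. Pads are 22 mm wide; open, the fingers measure 114 mm over their backs; the gripper's body (76 mm by 85 mm) begins 54 mm behind the grasp point. The pads swing forward as they close: fully open they stand 13 mm farther back than shut.
Start: joints at [-76.249, 36.005, 2.206, 86.941, -1.547, 57.084, -1.146], TCP at [195.663, 619.866, 242.313] pointing down, gripper open.
Joint ranges: [-175.42, 175.42], [-21.48, 121.26], [-71.46, 75.88], [10.55, 141.38], [-63.04, 243.04], [13.31, 113.54], [-168.57, 168.57]. Speed limits (degrees/s): [147.25, 147.25, 180, 180, 180, 180, 180].

## Interface

Orientations are given as a 3x3 rotation matrix whose columns are the frame's x, y, z axes.
In Python, from rig import manip gives the robot as it stands.
- The arm moves only by the shell command python3 nudge.py 'ROWS' [OPENING] [FORCE]. ROWS is a JSON list of rows, 1 to 5 of them, each written [[dx, dy, dz], [rx, ry, rz]]: dx, dy, dz in mm, then a rotation vector rx, ry, rz in degrees; each row is the pose to reach, as a shift and turn from the pose commanded when the command began, along the tool's axes at that moment; what a row does not reach only later rows make up. A row lasts 1/8 s, in which the tool goes at most 62.5 mm and 10.7 degrees, less where a joint would pass 70% of its speed; a pose out of reach is approached as far as the arm can. OPENING is the opening from 0.0 (shut) to 1.0 (fully open), set as the command begins (- or left out keeps the last). The fingers move at their own pace and stop on an object; FORCE is the grip in N (left out, the last holds). Time passes only in rows, so rows that do not move let the fingers close. It prints the time, the measured TCP pose, the force, the opening and the grip force at its end. Input that does not fit is refused with a message, and nothing moves.
- manip.observe(): the state, without advancing time (a new reading comes with each control period).
- manip.capture(name): name is "side" or "top" or "wrist"; returns a dict with "image" (384x512x3 uint8, red, green, blue), "camera_matrix" (3x3 intrinsics, pixels), "rvec" (rotation vector, rad) and "tvec" (3), from world to camera coordinates, as OpenCV has them. Camera axes: x right, y down, z forward; pixel columns grow to the right and rows downward; lengths in mm; the calibration is good to about 2 mm. A picture is of the moment at which its call begins. There is no depth.
- manip.sign_off(): hands the job in; it is judged then, once.
The state is a dict: "clock": time; "joints": joint angles; "joint_velocities": joint speeds; "effort": joint torques, N m; "position": TCP position; "orientation": TCP orientation; "wrist_force": force on the tool from outside, world axes, zero at the start; "ft_torque": the same for the moment, N m; "opening": opening from 0.0 (shut) to 1.0 (fully open); "finger_force": force on a finger pad.
Only numpy, scipy, OpenCV 4.12 (cv2) and the standard library are available. Lean on these libraries where they do the work, as an engineer would, in place of code of your own. Each camera call takes 0.05 s, during which the arm holds its last target. There are 200 camera calls.

## Working session

There is one attempt and no reset: what is moved stays moved. The work goes in short steps, Python scripts to look and compute and a shell command to move; the robot and the scene stay as the last step left them, time stands still between calls to the robot, and variables do not carry over. Pictures are saved under pics/ and viewed, at most 11 in all, crops included, and the job is handed in when it is done.

```bash
ls; mkdir -p pics
cat > h.py <<'E'
import numpy as np,cv2
from rig import manip
def cap(n,f=None):
    c=manip.capture(n)
    if f: cv2.imwrite('pics/'+f,c['image'][:,:,::-1])
    return c
def ray(c,u,v):
    R=cv2.Rodrigues(np.array(c['rvec'],float))[0];t=np.array(c['tvec'],float).ravel()
    d=R.T@np.linalg.inv(np.array(c['camera_matrix']))@np.array([u,v,1.]);return -R.T@t,d/np.linalg.norm(d)
def onz(c,u,v,z):
    o,d=ray(c,u,v);return o+d*(z-o[2])/d[2]
def proj(c,p):
    return cv2.projectPoints(np.array(p,float).reshape(-1,3),np.array(c['rvec'],float),np.array(c['tvec'],float),np.array(c['camera_matrix']),None)[0].reshape(-1,2)
E
python3 - <<'E'
from h import *
import pickle
d={}
for n in('top','side'):
    d[n]=cap(n,n+'0.png')
    print(n,ray(d[n],256,192))
pickle.dump(d,open('c0.pkl','wb'))
print(manip.observe(),manip.finger_overhang)
E
```

```text
nudge.py
pics
rig.py
top (array([374.07507109,  71.71120194, 960.15391737]), array([ 0.20599657, -0.03706585, -0.97785047]))
side (array([-515.65943876, -343.77880569,  780.52916574]), array([ 0.81228702,  0.29498917, -0.50316119]))
{'clock': 0.1, 'joints': array([-76.25141424,  36.05321103,   2.20448528,  86.99073996,
        -1.54680995,  57.08347934,  -1.14553728]), 'joint_velocities': array([ 0.14634234, -0.14763883, -0.02107654, -0.08518998, -0.03135316,
       -0.0003381 ,  0.02837234]), 'effort': array([ 2.81133398e-03, -5.64522600e+01,  1.23049144e+00, -1.93968022e+01,
        1.12975010e-02,  5.50476601e-03,  7.15913046e-06]), 'position': array([195.48585084, 619.3386269 , 241.48355306]), 'orientation': array([[-9.53613990e-01,  3.01031776e-01, -4.77336352e-04],
       [ 3.01032152e-01,  9.53612586e-01, -1.63709783e-03],
       [-3.76245134e-05, -1.70485298e-03, -9.99998546e-01]]), 'wrist_force': array([-0.46264369, -0.34389757, -0.51620696]), 'ft_torque': array([-0.03637875, -0.01447366,  0.05370502]), 'finger_force': 0.0, 'opening': 1.0005122422376345} 11.0
```

View pics/top0.png

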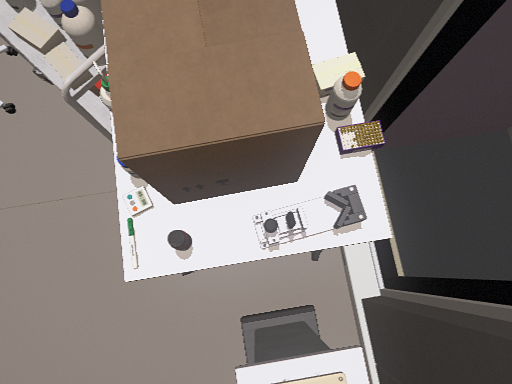

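View pics/side0.png

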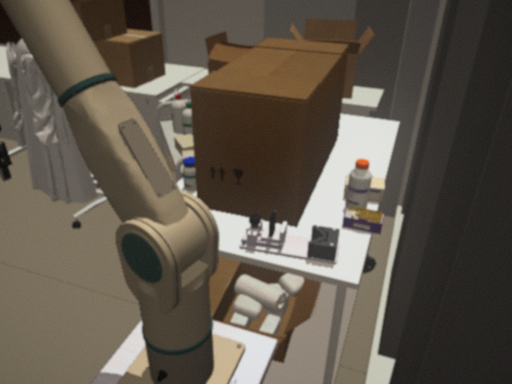

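The top view shows the bottle cap at about (180,240), the knob at (271,226), the handle at (291,219), the V-jaw at (346,207), and the carton front along the lower carton edge. I'll enlarge this area and measure it.

Run:
```python
from h import *
import pickle
d=pickle.load(open('c0.pkl','rb'));c=d['top']
im=c['image'][170:280,115:395,::-1]
a=cv2.resize(im[:,125:265],None,fx=5.6,fy=5.4,interpolation=cv2.INTER_CUBIC)
cv2.imwrite('pics/crop0.png',a)
for n,u,v,z in[('cap',180,240,90),('knob',271,226,92),('handle',291,219,110),('V',346,207,60)]:print(n,onz(c,u,v,z))
hsv=cv2.cvtColor(c['image'],cv2.COLOR_RGB2HSV)
m=(hsv[:,:,2]<90).astype(np.uint8)
m[:200]=0;m[260:]=0;m[:,:150]=0;m[:,375:]=0
n,l,s,ce=cv2.connectedComponentsWithStats(m)
for i in range(1,n):
    if s[i][4]>15:print(s[i],ce[i])
print(proj(c,[195,620,240]),proj(c,[0,0,0]))
```

```text
cap [470.61617971 236.92734021  90.        ]
knob [468.67349798  16.63138094  92.        ]
handle [475.50332402 -31.71234715 110.        ]
V [ 489.25046628 -180.17104427   60.        ]
[169 200  27   4  68] [180.07352941 201.04411765]
[328 200  27  29 150] [340.98       209.39333333]
[286 212  10  17 105] [290.18095238 219.81904762]
[264 219  14  14  63] [270.53968254 226.01587302]
[342 220  21   6  23] [351.2173913  222.73913043]
[168 230  24  20 308] [179.38311688 239.90584416]
[341 246   4  14  16] [342.125  253.0625]
[311 250  11  10  74] [315.56756757 254.22972973]
[[-31.14806867 420.23165439]] [[309.34880648 422.55148626]]
```

View pics/crop0.png

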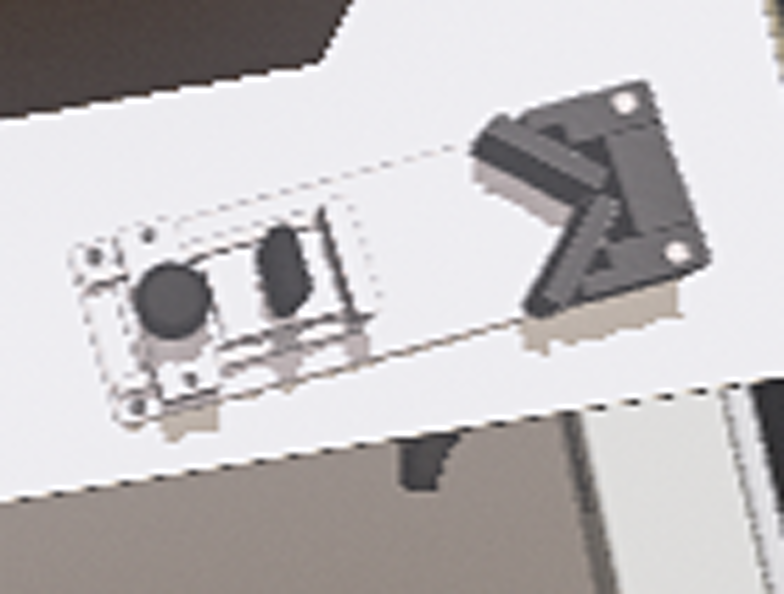

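The crop shows the vice: knob top (172,300), handle top (284,270), pad plate (335,265), V ends (475,150) and (530,310), base rear corners near (70,250) and (118,427). I'll turn these into a pose.

Run:
```python
from h import *
import pickle
d=pickle.load(open('c0.pkl','rb'));c=d['top']
P=lambda x,y,z:onz(c,240+(x+.5)/5.6-.5,170+(y+.5)/5.4-.5,z)
pts={'rearL':(70,248,10),'rearR':(118,427,10),'edgeBfar':(450,148,10),'edgeFfar':(520,321,10),'knobtop':(172,298,92),'Lend':(492,122,60),'Rend':(545,305,60),'boltrL':(95,257,16),'boltrR':(137,405,16),'boltfL':(625,102,16),'boltfR':(677,250,16),'frontL':(645,82,20),'frontR':(710,262,20),'hTop':(284,268,110)}
W={k:P(*v) for k,v in pts.items()}
for k,v in W.items():print(k,v.round(1))
for a,b in[('rearL','edgeBfar'),('rearR','edgeFfar'),('boltrL','boltfL'),('boltrR','boltfR')]:
    e=W[b]-W[a];print(a,np.degrees(np.arctan2(e[1],e[0])))
print(np.linalg.norm(W['rearL']-W['rearR']))
# fit vice pose to: knob(-115,0), handle(-66,0), rear corners(-150,+-45)
V=np.array([(-115,0),(-66,0),(-150,45),(-150,-45)]);Q=np.array([W[k][:2] for k in('knobtop','hTop','rearL','rearR')])
M=cv2.estimateAffinePartial2D(V.astype(float),Q)[0];print(M,np.hypot(*M[:,0]),np.degrees(np.arctan2(M[1,0],M[0,0])))
print(Q-(V@M[:,:2].T+M[:,2]))
# side view check cap / knob
s=d['side']
hsv=cv2.cvtColor(s['image'],cv2.COLOR_RGB2HSV);
print('bottle/knob/handle in side',proj(s,[[470,237,90],W['knobtop'],W['hTop']]))
cv2.imwrite('pics/crop1.png',cv2.resize(s['image'][195:275,225:355,::-1],None,fx=6,fy=6,interpolation=cv2.INTER_CUBIC))
```

```text
rearL [513.   56.1  10. ]
rearR [423.7  47.9  10. ]
edgeBfar [ 533.4 -131.1   10. ]
edgeFfar [ 443.9 -146.6   10. ]
knobtop [471.8  17.8  92. ]
Lend [ 534.2 -141.7   60. ]
Rend [ 445.7 -147.6   60. ]
boltrL [505.9  45.4  16. ]
boltrR [432.3  37.7  16. ]
boltfL [ 541.8 -216.8   16. ]
boltfR [ 465.6 -225.1   16. ]
frontL [ 549.4 -227.2   20. ]
frontR [ 457.  -237.8   20. ]
hTop [475.2 -30.  110. ]
rearL -83.8062916880965
rearR -84.07604444724423
boltrL -82.21421384517312
boltrR -82.77923086720128
89.7024037103676
[[ 8.65151617e-02  9.83941716e-01  4.81366530e+02]
 [-9.83941716e-01  8.65151617e-02 -9.53509971e+01]] 0.9877379074402816 -84.97507005437858
[[ 0.43062056 -0.01549135]
 [-0.41013235  0.41920758]
 [ 0.37502008  0.0134685 ]
 [-0.39548425 -0.41718449]]
bottle/knob/handle in side [[185.90882805 201.13291002]
 [254.64353508 215.10346063]
 [271.10652292 212.56750266]]
```

View pics/crop1.png

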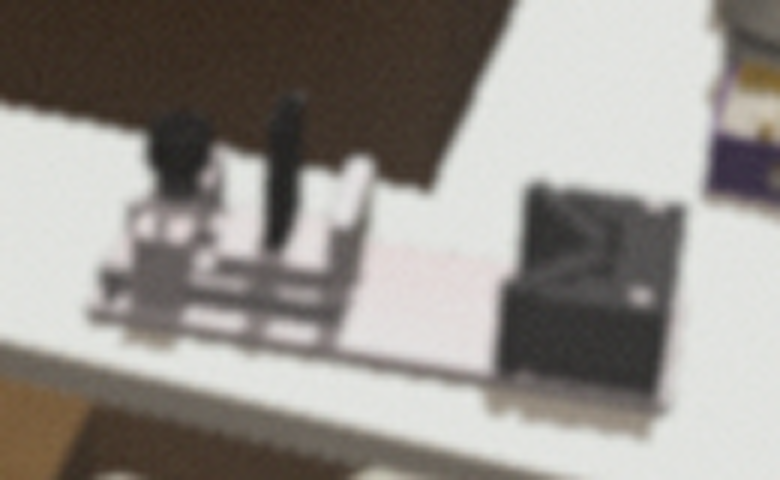

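Vice pose: base edges, knob, handle and rear corners agree within about 2 mm on origin ≈(483.5,-96.6) and +x yaw ≈-84°. The bottle is at about (470,237). All grasps can use one orientation, with tool y along vice y (yaw 6°). I'll approach the bottle.

```bash
cat >> h.py <<'E'
from scipy.spatial.transform import Rotation as Ro
VO=np.array([483.5,-96.6]);VY=-84.
def vice(x,y):
    a=np.radians(VY);return VO+x*np.array([np.cos(a),np.sin(a)])+y*np.array([-np.sin(a),np.cos(a)])
def to(x,y,z,yaw=6.):
    s=manip.observe();R=s['orientation'];a=np.radians(yaw)
    Y=np.array([np.cos(a),np.sin(a),0]);Z=np.array([0,0,-1.]);T=np.c_[np.cross(Y,Z),Y,Z]
    print('shift',(R.T@(np.array([x,y,z])-s['position'])).round(1),'rot',Ro.from_matrix(R.T@T).as_rotvec(degrees=True).round(1))
E
python3 - <<'E'
from h import *
import pickle
d=pickle.load(open('c0.pkl','rb'));c=d['top']
to(455,237,200)
print('carton',onz(c,165,203,0),onz(c,300,183,0))
E
```

```text
shift [-362.6 -286.4   42. ] rot [-0.1  0.1 66.5]
carton [5.85638665e+02 2.82252960e+02 1.13686838e-13] [581.92854791 -87.16233037   0.        ]
```

```bash
python3 nudge.py '[[[-40, -30, 5], [0, 0, 8]], [[-80, -62, 10], [0, 0, 16]], [[-120, -94, 15], [0, 0, 24]], [[-160, -126, 20], [0, 0, 32]], [[-200, -158, 25], [0, 0, 40]]]' 1.0
python3 -c "
from h import *
to(455,237,200)"
```

```text
clock: 0.72
position: [339.5, 407.4, 217.0]
orientation: [[-0.533, 0.846, -0.0], [0.846, 0.533, -0.0], [-0.0, -0.0, -1.0]]
wrist_force: [1.4, -0.2, 0.5]
opening: 0.999
finger_force: 0.0
shift [-205.8    6.9   17. ] rot [-0.   0.  26.2]
```

```bash
python3 nudge.py '[[[-45, 2, 4], [0, 0, 7]], [[-95, 3, 8], [0, 0, 14]], [[-145, 5, 12], [0, 0, 21]], [[-185, 6, 15], [0, 0, 26]], [[-206, 7, 17], [0, 0, 26.2]]]'
python3 nudge.py '[[[0, 0, 0], [0, 0, 0]], [[0, 0, 0], [0, 0, 0]]]'
python3 - <<'E'
from h import *
import pickle
to(470,237,120)
d={n:cap(n,n+'1.png') for n in('wrist','side','top')}
pickle.dump(d,open('c1.pkl','wb'))
print(ray(d['wrist'],256,192),proj(d['wrist'],[[470,237,90],[470,237,0]]))
a=cv2.resize(d['side']['image'][165:265,120:220],None,fx=4,fy=4)
cv2.imwrite('pics/comb1.png',np.hstack([cv2.resize(d['wrist']['image'],(400,300)),a[:300]])[:,:,::-1])
E
```

```text
clock: 1.35
position: [456.4, 236.4, 200.0]
orientation: [[-0.105, 0.994, -0.0], [0.994, 0.105, -0.001], [-0.001, -0.0, -1.0]]
wrist_force: [-0.1, 1.1, -0.3]
opening: 0.996
finger_force: 0.0
clock: 1.6
position: [454.5, 240.1, 200.1]
orientation: [[-0.111, 0.994, -0.001], [0.994, 0.111, 0.001], [0.001, -0.001, -1.0]]
wrist_force: [-1.1, -0.2, 0.0]
opening: 0.998
finger_force: 0.0
shift [-4.9 15.1 80.1] rot [-0.1 -0.   0.4]
(array([444.5964061 , 323.31519995, 331.18491271]), array([ 0.02674949, -0.33045219, -0.94344359])) [[278.21618499 196.4853278 ]
 [273.50258838 168.10223895]]
```

View pics/comb1.png

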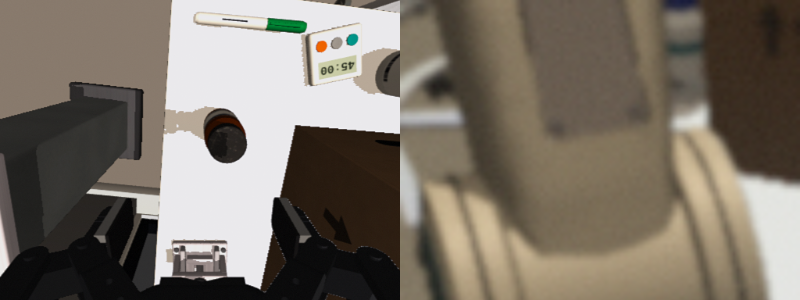

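The wrist view shows the bottle with its cap centre near full-image pixel (292,187), slightly right of my prediction. The carton is on the right. I'll measure it precisely in this view.

Run:
```python
from h import *
import pickle
d=pickle.load(open('c1.pkl','rb'));c=d['wrist']
hsv=cv2.cvtColor(c['image'],cv2.COLOR_RGB2HSV)
m=((hsv[:,:,2]<75)).astype(np.uint8);m2=np.zeros_like(m);m2[130:212,255:322]=m[130:212,255:322]
ct=max(cv2.findContours(m2,0,1)[0],key=cv2.contourArea);x,y,w,h=cv2.boundingRect(ct);print(x,y,w,h)
K=np.array(c['camera_matrix']);print(K[0,0])
# cap top lower edge = row max; left/right extents of the lower half (cap)
p=ct[:,0];lo=p[p[:,1]>y+h*0.55];print(cv2.minEnclosingCircle(lo))
cx=(lo[:,0].min()+lo[:,0].max())/2
wd=lo[:,0].max()-lo[:,0].min();yb=y+h-1
print('bottom edge',onz(c,cx,yb,90),'width at z90',onz(c,lo[:,0].min(),yb-wd/2,90),onz(c,lo[:,0].max(),yb-wd/2,90))
# top view check
t=d['top'];
for z in(90,82):print(onz(pickle.load(open('c0.pkl','rb'))['top'],179.4,239.5,z))
print(proj(c,[[477,237,90],[477,216.5,90],[470,237,90]]))
```

```text
261 145 55 64
312.6101756060217
((289.0, 183.5), 26.120014190673828)
bottom edge [480.26347226 227.88416348  90.        ] width at z90 [456.12885994 247.99270515  90.        ] [497.90675222 252.70215817  90.        ]
[472.02771493 238.20367092  90.        ]
[472.92826957 239.73436535  82.        ]
[[286.65508039 197.38093828]
 [283.2408534  220.02244843]
 [278.21618499 196.4853278 ]]
```

Run:
```python
from h import *
import pickle
t=pickle.load(open('c0.pkl','rb'))['top']
print('left',onz(t,167.5,238,90),'up',onz(t,179,229.5,90),'down',onz(t,179,250,90),'right',onz(t,192,242,90))
im=t['image'][215:262,155:205,::-1]
c=cap('wrist');c2=cap('side')
w=c['image'][110:240,230:350,::-1]
cv2.imwrite('pics/comb2.png',np.hstack([cv2.resize(im,(400,400),interpolation=2),cv2.resize(w,(369,400))]))
print(manip.observe()['position'],ray(c,256,192)[0])
```

```text
left [480.13365614 265.8955546   90.        ] up [495.96618139 236.34811412  90.        ] down [447.49678883 242.053176    90.        ] right [461.31111989 209.20281958  90.        ]
[454.82366935 239.90158283 200.32209292] [444.49818223 323.49946108 331.32445396]
```

View pics/comb2.png

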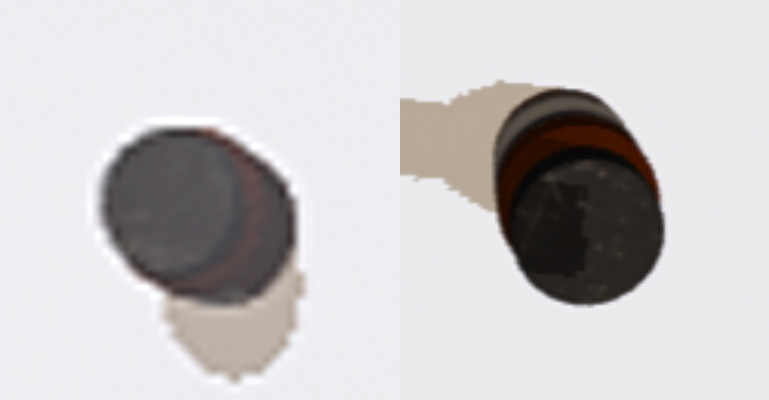

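The top crop shows the cap disc centred at crop pixel (171,202). In the wrist crop it is at (587,232). My earlier top-view centroid included the bottle's flank. I'll recompute from the disc centres.

Run:
```python
from h import *
import pickle
t=pickle.load(open('c0.pkl','rb'))['top'];w=pickle.load(open('c1.pkl','rb'))['wrist']
print(onz(t,155+171.5/8-.5,215+202.5/8.51-.5,90),onz(w,230+187.5/3.075-.5,110+232.5/3.075-.5,90))
o1,d1=ray(t,155+171.5/8-.5,215+202.5/8.51-.5);o2,d2=ray(w,230+187.5/3.075-.5,110+232.5/3.075-.5)
k=np.linalg.lstsq(np.c_[d1,-d2],o2-o1,rcond=None)[0];print(o1+k[0]*d1,o2+k[1]*d2)
p=(onz(t,155+171.5/8-.5,215+202.5/8.51-.5,90)+onz(w,230+187.5/3.075-.5,110+232.5/3.075-.5,90))/2
print(p);to(p[0],p[1],130);to(p[0],p[1],42)
```

```text
[476.20339716 246.04545113  90.        ] [478.58821815 247.86271107  90.        ]
[476.61550087 246.74891699  86.48879336] [479.0398303  246.8602561   86.79563899]
[477.39580765 246.9540811   90.        ]
shift [ 4.5 23.2 70.3] rot [-0.  -0.   0.4]
shift [  4.4  23.2 158.3] rot [-0.  -0.   0.4]
```

The two views agree at (477.4,247) with height about 87–90. Descending.

```bash
python3 nudge.py '[[[4.5, 23, 30], [0, 0, 0]], [[4.5, 23, 70], [0, 0, 0]], [[4.5, 23, 105], [0, 0, 0]], [[4.5, 23, 140], [0, 0, 0]], [[4.5, 23, 158], [0, 0, 0]]]'
python3 nudge.py '[[[0, 0, 0], [0, 0, 0]], [[0, 0, 0], [0, 0, 0]]]'
python3 -c "
from h import *
to(477.4,247,42)"
```

```text
clock: 2.48
position: [476.7, 246.0, 40.7]
orientation: [[-0.11, 0.994, -0.002], [0.994, 0.11, -0.001], [-0.001, -0.002, -1.0]]
wrist_force: [-1.0, -0.2, 0.4]
opening: 1.001
finger_force: 0.0
clock: 2.72
position: [478.5, 246.4, 43.3]
orientation: [[-0.109, 0.994, 0.002], [0.994, 0.109, 0.001], [0.001, 0.002, -1.0]]
wrist_force: [-0.5, 0.0, 0.3]
opening: 0.997
finger_force: 0.0
shift [ 0.8 -1.   1.3] rot [ 0.1 -0.   0.3]
```

```bash
python3 nudge.py '[[[0, 0, 0], [0, 0, 0]], [[0, 0, 0], [0, 0, 0]], [[0, 0, 0], [0, 0, 0]], [[0, 0, 0], [0, 0, 0]], [[0, 0, 0], [0, 0, 0]]]' 0.4 35
python3 nudge.py '[[[0, 0, -10], [0, 0, 0]], [[0, 0, -40], [0, 0, 0]], [[0, 0, -80], [0, 0, 0]], [[0, 0, -120], [0, 0, 0]], [[0, 0, -150], [0, 0, 0]]]'
python3 - <<'E'
from h import *
print(vice(22,0),vice(-115,0));x,y=vice(22,0)
to(x,y,195);to(478,247,195)
E
```

```text
clock: 3.35
position: [478.4, 246.3, 43.3]
orientation: [[-0.109, 0.994, 0.002], [0.994, 0.109, 0.001], [0.001, 0.002, -1.0]]
wrist_force: [-0.2, 0.2, 5.1]
opening: 0.549
finger_force: 35.2
clock: 3.98
position: [477.7, 246.0, 194.5]
orientation: [[-0.109, 0.994, 0.001], [0.994, 0.109, 0.001], [0.001, 0.001, -1.0]]
wrist_force: [1.4, 0.8, -2.5]
opening: 0.547
finger_force: 36.6
[ 485.79962619 -118.4794817 ] [471.47922672  17.77001797]
shift [-363.1  -31.8   -0.8] rot [ 0.1 -0.   0.3]
shift [ 1.   0.4 -0.5] rot [ 0.1 -0.   0.3]
```

```bash
python3 nudge.py '[[[-35, -3, 0], [0, 0, 0]], [[-90, -8, 0], [0, 0, 0]], [[-145, -13, 0], [0, 0, 0]], [[-200, -18, 0], [0, 0, 0]], [[-245, -21, 0], [0, 0, 0]]]'
python3 nudge.py '[[[-45, -4, 0], [0, 0, 0]], [[-85, -8, 0], [0, 0, 0]], [[-110, -10, 0], [0, 0, 0]], [[-118, -10.5, 0], [0, 0, 0]], [[-118, -10.5, 0], [0, 0, 0]]]'
python3 nudge.py '[[[0, 0, 0], [0, 0, 0]]]'
python3 - <<'E'
from h import *
import pickle
x,y=vice(22,0);to(x,y,54)
d={n:cap(n,n+'2.png') for n in('wrist','top','side')};pickle.dump(d,open('c2.pkl','wb'))
w=d['wrist']
for p in([-115,0,92],[-66,0,110],[-150,45,10],[-150,-45,10]):
    print(p,proj(w,[[*vice(*p[:2]),p[2]]]))
E
```

```text
clock: 4.6
position: [483.0, -2.2, 192.9]
orientation: [[-0.108, 0.994, 0.0], [0.994, 0.108, -0.0], [-0.0, 0.0, -1.0]]
wrist_force: [0.4, -0.4, -1.1]
opening: 0.544
finger_force: 36.5
clock: 5.22
position: [485.9, -117.9, 192.4]
orientation: [[-0.109, 0.994, -0.0], [0.994, 0.109, 0.001], [0.001, -0.0, -1.0]]
wrist_force: [0.3, 0.7, -3.1]
opening: 0.545
finger_force: 36.5
clock: 5.35
position: [486.1, -116.7, 192.3]
orientation: [[-0.111, 0.994, -0.0], [0.994, 0.111, 0.001], [0.001, -0.0, -1.0]]
wrist_force: [-0.2, 0.4, -1.0]
opening: 0.549
finger_force: 36.5
shift [ -1.9  -0.4 138.3] rot [-0.  -0.1  0.4]
[-115, 0, 92] [[260.9924385   -1.78739314]]
[-66, 0, 110] [[260.3875527   78.47437573]]
[-150, 45, 10] [[313.3314275  -23.73773496]]
[-150, -45, 10] [[208.32994578 -24.66033912]]
```

View pics/wrist2.png

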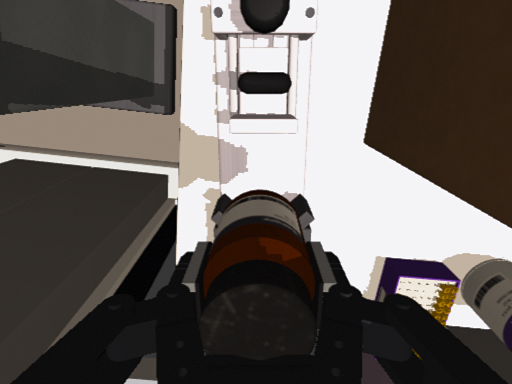

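The wrist view shows the handle top centred at (264.5,83), the knob at about (265,8), and the pad top along rows 116–132. This is about 4 px from prediction. The bottle is held between the fingers, clear of the pad.

Run:
```python
from h import *
import pickle
d=pickle.load(open('c2.pkl','rb'));w=d['wrist']
a=np.radians(VY);B=np.c_[[np.cos(a),np.sin(a)],[-np.sin(a),np.cos(a)]]
V=lambda u,v,z:print((u,v,z),onz(w,u,v,z)[:2].round(1),'vice',(B.T@(onz(w,u,v,z)[:2]-VO)).round(1))
m=(w['image'].max(2)<70).astype(np.uint8);m[:60]=0;m[110:]=0;m[:,:225]=0;m[:,310:]=0
n,l,s,c=cv2.connectedComponentsWithStats(m);print(s[1:],c[1:])
V(264.5,83,110);V(238,83,110);V(291.5,83,110);V(265,32,92)
V(230,124,68);V(297,124,68);V(264,116,68);V(264,132,68)
V(220,60,10);V(310,60,10);V(304,190,10);V(218.5,160,10);V(211,35,54);V(316,35,54)
```

```text
[[ 237   72   54   22 1044]] [[263.79214559  82.71168582]]
(264.5, 83, 110) [479.6 -33.4] vice [-63.3   2.7]
(238, 83, 110) [462.6 -35.3] vice [-63.1 -14.4]
(291.5, 83, 110) [496.9 -31.4] vice [-63.4  20.1]
(265, 32, 92) [476.4  -1.4] vice [-95.4   2.9]
(230, 124, 68) [456.3 -67.5] vice [-31.8 -24. ]
(297, 124, 68) [509.9 -61.4] vice [-32.2  30. ]
(264, 116, 68) [482.8 -58.2] vice [-38.3   3.3]
(264, 132, 68) [484.3 -70.8] vice [-25.6   3.5]
(220, 60, 10) [437.8 -18. ] vice [-83.  -37.2]
(310, 60, 10) [520.7  -8.6] vice [-83.6  46.2]
(304, 190, 10) [ 535.5 -135.1] vice [43.7 47.7]
(218.5, 160, 10) [ 443.1 -112.8] vice [ 11.9 -41.8]
(211, 35, 54) [434.9  -3. ] vice [-98.2 -38.5]
(316, 35, 54) [516.1   6.2] vice [-98.8  43.2]
```

The wrist view is consistently off by about +2.5/+2.8 mm in vice axes relative to the top view. I'll take the mean origin (485.1,-97.6) and lower the bottle.

```bash
sed -i 's/^VO=.*/VO=np.array([485.1,-97.6]);VY=-84./' h.py; python3 -c "
from h import *
x,y=vice(22,0);to(x,y,60)"
```

```text
shift [ -2.6   1.  132.3] rot [-0.  -0.   0.4]
```

```bash
python3 nudge.py '[[[-2.5, 1, 35], [0, 0, 0]], [[-2.5, 1, 75], [0, 0, 0]], [[-2.5, 1, 110], [0, 0, 0]], [[-2.5, 1, 128], [0, 0, 0]], [[-2.5, 1, 133], [0, 0, 0]]]'
python3 nudge.py '[[[0, 0, 0], [0, 0, 0]], [[0, 0, 2.5], [0, 0, 0]], [[0, 0, 2.5], [0, 0, 0]]]'
python3 nudge.py '[[[0, 0, 1.5], [0, 0, 0]], [[0, 0, 1.5], [0, 0, 0]]]'
python3 nudge.py '[[[0, 0, 1], [0, 0, 0]], [[0, 0, 1], [0, 0, 0]]]'
```

```text
clock: 6.12
position: [486.8, -120.0, 58.2]
orientation: [[-0.11, 0.994, -0.002], [0.994, 0.11, 0.001], [0.001, -0.002, -1.0]]
wrist_force: [-1.0, 0.2, -2.4]
opening: 0.551
finger_force: 36.5
clock: 6.5
position: [487.7, -120.6, 57.3]
orientation: [[-0.11, 0.994, 0.001], [0.994, 0.11, -0.0], [-0.0, 0.001, -1.0]]
wrist_force: [0.6, 0.3, -2.0]
opening: 0.547
finger_force: 36.5
clock: 6.75
position: [487.4, -120.7, 55.4]
orientation: [[-0.109, 0.994, 0.0], [0.994, 0.109, 0.0], [0.0, 0.0, -1.0]]
wrist_force: [0.4, 0.9, -1.6]
opening: 0.55
finger_force: 36.5
clock: 7.0
position: [487.3, -120.7, 54.2]
orientation: [[-0.109, 0.994, -0.0], [0.994, 0.109, 0.0], [0.0, -0.0, -1.0]]
wrist_force: [-0.3, -0.9, -3.0]
opening: 0.547
finger_force: 36.5
```

```bash
python3 nudge.py '[[[0, 0, 1], [0, 0, 0]], [[0, 0, 1], [0, 0, 0]]]'; python3 nudge.py '[[[0, 0, 0.7], [0, 0, 0]], [[0, 0, 0.7], [0, 0, 0]]]'
```

```text
clock: 7.25
position: [487.4, -120.7, 53.3]
orientation: [[-0.109, 0.994, 0.0], [0.994, 0.109, 0.0], [0.0, 0.0, -1.0]]
wrist_force: [0.6, 0.5, -0.5]
opening: 0.548
finger_force: 36.6
clock: 7.5
position: [487.4, -120.7, 53.3]
orientation: [[-0.109, 0.994, 0.0], [0.994, 0.109, 0.0], [0.0, 0.0, -1.0]]
wrist_force: [-1.2, -0.2, 6.0]
opening: 0.55
finger_force: 37.3
```

Contact at 53.3 (6 N), as expected. Now I release, rise, and move back over the knob.

```bash
python3 nudge.py '[[[0, 0, 0], [0, 0, 0]], [[0, 0, 0], [0, 0, 0]], [[0, 0, 0], [0, 0, 0]], [[0, 0, 0], [0, 0, 0]]]' 0.85
python3 nudge.py '[[[0, 0, -15], [0, 0, 0]], [[0, 0, -50], [0, 0, 0]], [[0, 0, -95], [0, 0, 0]], [[0, 0, -130], [0, 0, 0]], [[0, 0, -145], [0, 0, 0]]]'
python3 -c "
from h import *
x,y=vice(-115,0);to(x,y,190);to(x,y,73)"
```

```text
clock: 8.0
position: [487.3, -120.7, 52.5]
orientation: [[-0.109, 0.994, -0.0], [0.994, 0.109, 0.0], [0.0, -0.0, -1.0]]
wrist_force: [0.5, -0.0, 0.9]
opening: 0.85
finger_force: 0.0
clock: 8.62
position: [488.2, -120.9, 200.2]
orientation: [[-0.109, 0.994, 0.004], [0.994, 0.109, -0.001], [-0.001, 0.004, -1.0]]
wrist_force: [0.8, -0.3, -0.7]
opening: 0.849
finger_force: 0.0
shift [ 1.385e+02 -1.000e-01  1.010e+01] rot [0.2 0.1 0.3]
shift [138.7  -0.5 127.1] rot [0.2 0.1 0.3]
```

```bash
python3 nudge.py '[[[35, 0, 0], [0, 0, 0]], [[80, 0, 0], [0, 0, 0]], [[115, 0, 0], [0, 0, 0]], [[138, 0, 0], [0, 0, 0]], [[138, 0, 0], [0, 0, 0]]]'
python3 nudge.py '[[[0, 0, 0], [0, 0, 0]], [[0, 0, 0], [0, 0, 0]]]'
python3 - <<'E'
from h import *
x,y=vice(-115,0);to(x,y,74)
d={n:cap(n) for n in('wrist','side')}
cv2.imwrite('pics/c3.png',np.hstack([cv2.resize(d['wrist']['image'],(400,300)),cv2.resize(d['side']['image'][190:280,235:355],(400,300),interpolation=2)])[:,:,::-1])
E
```

```text
clock: 9.25
position: [471.6, 18.3, 197.3]
orientation: [[-0.113, 0.994, -0.001], [0.994, 0.113, 0.001], [0.001, -0.001, -1.0]]
wrist_force: [1.1, -0.2, 0.3]
opening: 0.852
finger_force: 0.0
clock: 9.5
position: [472.3, 15.1, 197.6]
orientation: [[-0.107, 0.994, -0.0], [0.994, 0.107, -0.001], [-0.001, -0.0, -1.0]]
wrist_force: [-0.3, -0.9, 0.2]
opening: 0.852
finger_force: 0.0
shift [  1.7   0.9 123.6] rot [-0.   0.   0.2]
```

View pics/c3.png

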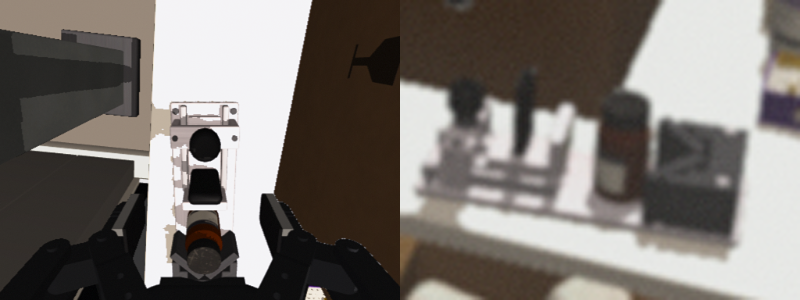

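The bottle stands upright between the pad and the V. The knob is at (205,145) in the wrist panel, which is about (262,186) in the full image.

Run:
```python
from h import *
w=cap('wrist')
m=(w['image'].max(2)<70).astype(np.uint8);m[:155]=0;m[213:]=0;m[:,:232]=0;m[:,295:]=0
n,l,s,c=cv2.connectedComponentsWithStats(m)
i=1+np.argmax(s[1:,4]);print(s[i],c[i],onz(w,*c[i],90),vice(-115,0))
to(*onz(w,*c[i],90)[:2],74)
```

```text
[ 242  164   41   44 1341] [261.93586875 185.54362416] [473.45523191  20.91480942  90.        ] [473.07922672  16.77001797]
shift [  5.2   1.7 123.6] rot [-0.   0.   0.2]
```

```bash
python3 nudge.py '[[[3, 1.5, 35], [0, 0, 0]], [[3, 1.5, 75], [0, 0, 0]], [[3, 1.5, 105], [0, 0, 0]], [[3, 1.5, 118], [0, 0, 0]], [[3, 1.5, 122.5], [0, 0, 0]]]'
python3 nudge.py '[[[0, 0, 0], [0, 0, 0]], [[0, 0, 0], [0, 0, 0]]]'
python3 nudge.py '[[[0, 0, 0], [0, 0, 0]], [[0, 0, 0], [0, 0, 0]], [[0, 0, 0], [0, 0, 0]], [[0, 0, 0], [0, 0, 0]], [[0, 0, 0], [0, 0, 0]]]' 0.2 40
```

```text
clock: 10.28
position: [473.5, 19.3, 74.8]
orientation: [[-0.109, 0.994, -0.0], [0.994, 0.109, -0.0], [-0.0, -0.0, -1.0]]
wrist_force: [-0.5, -0.4, 0.8]
opening: 0.85
finger_force: 0.0
clock: 10.52
position: [474.1, 19.6, 76.0]
orientation: [[-0.109, 0.994, 0.002], [0.994, 0.109, 0.0], [-0.0, 0.002, -1.0]]
wrist_force: [-0.8, 0.5, 0.6]
opening: 0.852
finger_force: 0.0
clock: 11.15
position: [474.5, 19.9, 75.6]
orientation: [[-0.11, 0.994, 0.002], [0.994, 0.11, 0.0], [0.0, 0.002, -1.0]]
wrist_force: [1.2, -0.3, 6.0]
opening: 0.374
finger_force: 39.3
```

```bash
python3 nudge.py '[[[0, 0, -5], [0, 0, 0]], [[0, 0, -11], [0, 0, 0]], [[0, 0, -17], [0, 0, 0]], [[0, 0, -22], [0, 0, 0]], [[0, 0, -26], [0, 0, 0]]]'
python3 nudge.py '[[[0, 0, 0], [0, 0, 0]], [[0, 0, 0], [0, 0, 0]]]'
python3 nudge.py '[[[0, 0, 0], [0, 0, 0]], [[0, 0, 0], [0, 0, 0]], [[0, 0, 0], [0, 0, 0]], [[0, 0, 0], [0, 0, 0]]]' 0.75
python3 nudge.py '[[[0, 0, -20], [0, 0, 0]], [[0, 0, -50], [0, 0, 0]], [[0, 0, -75], [0, 0, 0]], [[0, 0, -85], [0, 0, 0]], [[0, 0, -85], [0, 0, 0]]]'
python3 - <<'E'
from h import *
x,y=vice(-66,0);to(x,y,180);to(x,y,84)
d={n:cap(n) for n in('wrist','side')}
cv2.imwrite('pics/c4.png',np.hstack([cv2.resize(d['wrist']['image'],(400,300)),cv2.resize(d['side']['image'][190:280,235:355],(400,300),interpolation=2)])[:,:,::-1])
E
```

```text
clock: 11.78
position: [474.4, 19.8, 101.7]
orientation: [[-0.11, 0.994, 0.002], [0.994, 0.11, -0.0], [-0.0, 0.002, -1.0]]
wrist_force: [5.9, 1.9, -4.5]
opening: 0.378
finger_force: 40.1
clock: 12.02
position: [474.4, 19.8, 101.7]
orientation: [[-0.109, 0.994, 0.002], [0.994, 0.109, 0.0], [0.0, 0.002, -1.0]]
wrist_force: [3.9, 1.6, 3.5]
opening: 0.375
finger_force: 40.8
clock: 12.52
position: [472.8, 19.5, 100.9]
orientation: [[-0.109, 0.994, -0.001], [0.994, 0.109, -0.0], [0.0, -0.001, -1.0]]
wrist_force: [-0.1, -0.5, -0.3]
opening: 0.749
finger_force: 0.0
clock: 13.15
position: [473.5, 19.7, 186.2]
orientation: [[-0.11, 0.994, 0.001], [0.994, 0.11, 0.0], [0.0, 0.001, -1.0]]
wrist_force: [1.2, 0.1, -1.1]
opening: 0.75
finger_force: 0.0
shift [-51.9  -1.    6.2] rot [ 0.  -0.   0.3]
shift [-51.9  -1.1 102.2] rot [ 0.  -0.   0.3]
```

View pics/c4.png

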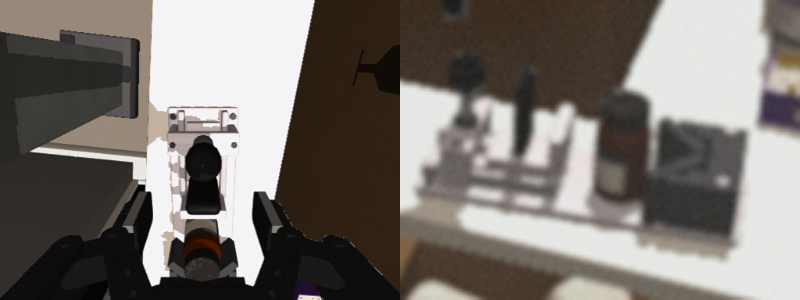

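The plunger is raised: the knob is clearly higher in the side panel and the bottle is undisturbed. Now the handle.

```bash
python3 nudge.py '[[[-20, 0, 0], [0, 0, 0]], [[-42, 0.5, 0], [0, 0, 0]], [[-51, 0.5, 20], [0, 0, 0]], [[-51, 0.5, 60], [0, 0, 0]], [[-51, 0.5, 85], [0, 0, 0]]]'
python3 nudge.py '[[[0, 0, 15], [0, 0, 0]], [[0, 0, 15], [0, 0, 0]], [[0, 0, 15], [0, 0, 0]]]'
python3 nudge.py '[[[0, 0, 0], [0, 0, 0]], [[0, 0, 0], [0, 0, 0]], [[0, 0, 0], [0, 0, 0]], [[0, 0, 0], [0, 0, 0]]]' 0.2 40
```

```text
clock: 13.88
position: [478.1, -31.1, 98.7]
orientation: [[-0.109, 0.994, -0.003], [0.994, 0.109, 0.0], [0.001, -0.003, -1.0]]
wrist_force: [-0.2, -0.2, -0.1]
opening: 0.749
finger_force: 0.0
clock: 14.25
position: [479.9, -31.1, 86.6]
orientation: [[-0.109, 0.994, 0.001], [0.994, 0.109, -0.0], [-0.0, 0.001, -1.0]]
wrist_force: [-0.0, 0.6, 0.0]
opening: 0.748
finger_force: 0.0
clock: 14.75
position: [480.2, -30.9, 87.0]
orientation: [[-0.109, 0.994, 0.002], [0.994, 0.109, 0.0], [0.0, 0.002, -1.0]]
wrist_force: [-0.9, 0.5, 6.3]
opening: 0.415
finger_force: 40.2
```

```bash
python3 nudge.py '[[[-3, 0, 0], [0, 0, 0]], [[-7, 0, 0], [0, 0, 0]], [[-11, 0, 0], [0, 0, 0]], [[-15, 0, 0], [0, 0, 0]], [[-19, 0, 0], [0, 0, 0]]]'
python3 nudge.py '[[[-5, 0, 0], [0, 0, 0]], [[-10, 0, 0], [0, 0, 0]], [[-15, 0, 0], [0, 0, 0]], [[-20, 0, 0], [0, 0, 0]], [[-25, 0, 0], [0, 0, 0]]]'
python3 nudge.py '[[[-2, 0, 0], [0, 0, 0]], [[-4, 0, 0], [0, 0, 0]], [[-6, 0, 0], [0, 0, 0]], [[-6, 0, 0], [0, 0, 0]]]'
python3 -c "
from h import *
s=cap('side');cv2.imwrite('pics/c5.png',cv2.resize(s['image'][190:280,235:355],(800,600),interpolation=2)[:,:,::-1])"
```

```text
clock: 15.38
position: [482.1, -48.8, 87.0]
orientation: [[-0.11, 0.994, 0.001], [0.994, 0.11, 0.002], [0.001, 0.001, -1.0]]
wrist_force: [-0.5, 3.3, 7.3]
opening: 0.417
finger_force: 40.4
clock: 16.0
position: [484.7, -73.3, 87.0]
orientation: [[-0.11, 0.994, 0.001], [0.994, 0.11, 0.002], [0.002, 0.001, -1.0]]
wrist_force: [-0.9, 4.6, 7.6]
opening: 0.411
finger_force: 40.4
clock: 16.5
position: [485.4, -79.6, 87.0]
orientation: [[-0.11, 0.994, 0.001], [0.994, 0.11, 0.001], [0.001, 0.001, -1.0]]
wrist_force: [-0.2, 3.3, 7.1]
opening: 0.418
finger_force: 40.4
```

View pics/c5.png

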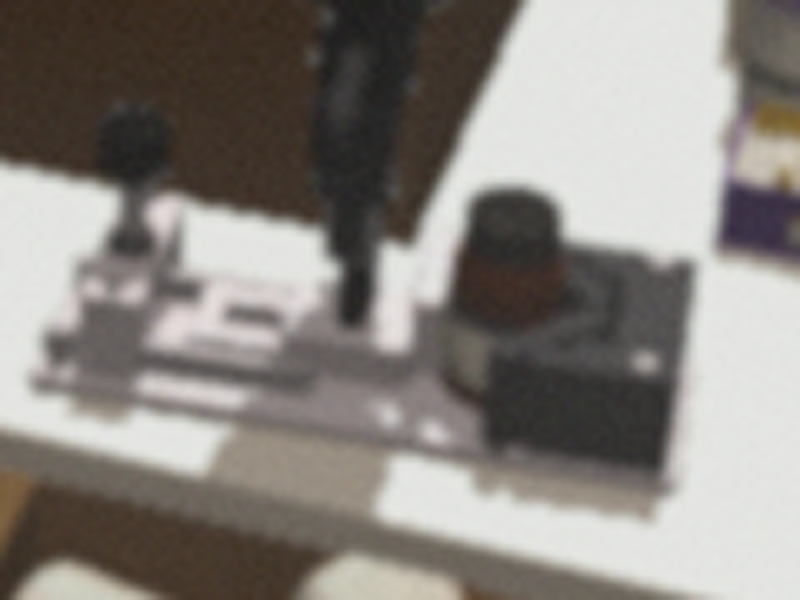

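The bottle is upright and entering the V. The slide has moved about 49 mm at about 3–4 N. I'll continue in small steps until the force rises.

```bash
for i in 1; do python3 nudge.py '[[[-2, 0, 0], [0, 0, 0]], [[-4, 0, 0], [0, 0, 0]], [[-4, 0, 0], [0, 0, 0]]]' | grep -E 'pos|wrist'; done
python3 nudge.py '[[[-1, 0, 0], [0, 0, 0]], [[-1, 0, 0], [0, 0, 0]]]'| grep -E 'pos|wrist'
python3 nudge.py '[[[-1, 0, 0], [0, 0, 0]], [[-1, 0, 0], [0, 0, 0]]]'| grep -E 'pos|wrist'
```

```text
position: [485.9, -83.6, 87.0]
wrist_force: [0.2, 2.4, 8.0]
position: [485.9, -84.1, 87.0]
wrist_force: [-0.3, 3.8, 7.6]
position: [486.0, -84.5, 87.0]
wrist_force: [-1.1, 5.4, 8.2]
```

```bash
python3 nudge.py '[[[-1, 0, 0], [0, 0, 0]], [[-1, 0, 0], [0, 0, 0]]]'| grep -E 'pos|wrist'
python3 nudge.py '[[[-1, 0, 0], [0, 0, 0]], [[-1, 0, 0], [0, 0, 0]]]'| grep -E 'pos|wrist'
python3 nudge.py '[[[-1, 0, 0], [0, 0, 0]], [[-1, 0, 0], [0, 0, 0]]]'| grep -E 'pos|wrist'
```

```text
position: [486.0, -84.5, 87.0]
wrist_force: [-0.2, 7.7, 8.7]
position: [486.0, -84.6, 87.0]
wrist_force: [-2.1, 9.6, 9.4]
position: [485.9, -84.6, 86.9]
wrist_force: [-1.9, 11.6, 10.3]
```

The slide has stopped against a firm seat with force climbing at constant position. Now I release and retreat.

```bash
python3 nudge.py '[[[0, 0, 0], [0, 0, 0]], [[0, 0, 0], [0, 0, 0]], [[0, 0, 0], [0, 0, 0]], [[0, 0, 0], [0, 0, 0]]]' 0.75
python3 nudge.py '[[[0, 0, -15], [0, 0, 0]], [[0, 0, -50], [0, 0, 0]], [[0, 0, -90], [0, 0, 0]], [[0, 0, -110], [0, 0, 0]], [[0, 0, -120], [0, 0, 0]]]'
python3 nudge.py '[[[30, 0, -10], [0, 0, 0]], [[80, 0, -20], [0, 0, 0]], [[130, 0, -20], [0, 0, 0]], [[150, 0, -20], [0, 0, 0]], [[150, 0, -20], [0, 0, 0]]]'
python3 - <<'E'
from h import *
d={n:cap(n) for n in('top','side')}
a=cv2.resize(d['top']['image'][190:250,250:370],(400,300),interpolation=2)
cv2.imwrite('pics/c6.png',np.hstack([a,cv2.resize(d['side']['image'][190:280,235:355],(400,300),interpolation=2)])[:,:,::-1])
print(proj(d['top'],[[*vice(52,0),100],[*vice(-11,0),110]]))
E
```

```text
clock: 18.68
position: [485.9, -90.1, 86.0]
orientation: [[-0.109, 0.994, -0.0], [0.994, 0.109, -0.0], [-0.0, -0.0, -1.0]]
wrist_force: [0.4, 0.0, 0.4]
opening: 0.754
finger_force: 0.0
clock: 19.3
position: [486.5, -89.8, 208.0]
orientation: [[-0.109, 0.994, 0.003], [0.994, 0.109, -0.0], [-0.0, 0.003, -1.0]]
wrist_force: [0.5, -0.5, 0.5]
opening: 0.748
finger_force: 0.0
clock: 19.92
position: [469.0, 61.0, 225.9]
orientation: [[-0.113, 0.994, -0.001], [0.994, 0.113, 0.0], [0.0, -0.001, -1.0]]
wrist_force: [-0.8, -0.8, -0.1]
opening: 0.752
finger_force: 0.0
[[337.45594296 205.70049207]
 [313.12517337 211.83415271]]
```

View pics/c6.png

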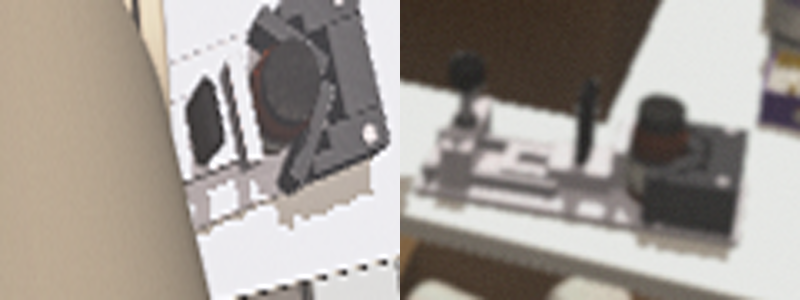

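The bottle sits upright in the V. The cap centre is at (337,206) against a predicted (337.5,205.7), the pad is against it, and the plunger is up with the robot clear.

```bash
python3 nudge.py '[[[0, 0, 0], [0, 0, 0]], [[0, 0, 0], [0, 0, 0]]]' | head -2; python3 -c "
from rig import manip
print(manip.sign_off())"
```

```text
clock: 20.27
position: [469.6, 58.3, 226.1]
the job is handed in; nothing more can be done
None
```

I placed the bottle on the vice base, pulled up the lock plunger, then pushed the slide until the bottle was clamped upright and centred in the V; the job was handed in at about 20 s with the gripper clear, and the judge's verdict was not shown.

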